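# Close the wax mould and load it into the injector

### The job

Take the upper mould half off the sloping rest and lower it over the two locating pins of the lower half, brass end to brass end, until it sits flush; let go of it only when it is seated, do not drop it. Then take the push stick and with it, not with the gripper, push the closed mould along its rails under the guard until it is fully home against the nozzle, and lay the stick back flat on the cutting mat. Leave everything else on the bench where it is.

Things in the scene. Friction and masses are not known exactly. Their poses are not given: they have to be found in the camera images.
- injector: Wax injector, fixed (place, yaw vary). x = feed direction, z up; origin on the bench under the centre of a mould that is home. Feed table top 40 mm above the bench, 150 wide, x=-285 to +60. On it two steel guide rails, x=-270 to +45, 8 high, inner faces at y=+-32.5, outer at +-42.5. Behind the guard: clamp platen 48 over the table, columns and pot up to 330 high
- nozzle (a point): Front centre of the brass injection nozzle, 58 above the bench, at x=55.5 of the injector: it faces the feed direction and is the stop for the mould; a mould is home when its front end touches it
- guard_lip (a point): Middle of the lower edge of the guard, 44 mm above the feed table (84 above the bench), at x=-75 of the injector. The guard is a clear upright sheet with yellow edges, 150 mm wide across the feed, up to 200 above the bench
- lower_half: Lower mould half, aluminium 110 x 60 x 18 mm, 0.33 kg, loose, flat on the feed table between the rails (2.5 mm side play), at the start 35 to 70 mm short of the guard. Origin: centre of its underside, x along it to its brass sprue end (towards the nozzle), z up. Two steel pins, 10 mm thick, 15 mm proud, last 5 mm tapered: a at x=-38, y=17, b at x=38, y=-10, so the upper half fits one way only
- lower_face (a point): Centre of the lower half's upper (parting) face, 18 mm above its underside; axes as the lower half
- lower_back (a point): On the lower half's rear end (away from the nozzle), 16 mm above its underside, x=-55: where the push stick should bear
- pin_a (a point): Tip of pin a of the lower half (33 mm above its underside)
- pin_b (a point): Tip of pin b of the lower half (33 mm above its underside)
- upper_half: Upper mould half, aluminium plate 110 x 66 x 16 mm, 0.3 kg, loose. Origin: centre of its parting face (underside), x along it to the end with the brass mark, z out of its back. Through holes 11.6 mm at x=-38, y=17 (a) and x=38, y=-10 (b). At the start it leans on the rest, back upwards, brass end uppermost, length up the 35 degree slope. Closed, it overhangs the lower half 3 mm on each long side
- hole_a (a point): Mouth of hole a in the parting face of the upper half (goes over pin a)
- hole_b (a point): Mouth of hole b in the parting face of the upper half (goes over pin b)
- rest: Wooden sloping rest, fixed (place and yaw vary). Origin on the bench under the plate's centre, x horizontally up the slope. Base 150 x 70 x 12 mm; two ribs, 42 mm wide over all, rise at 35 degrees; a 46 mm wide ledge, 11 mm proud of the ribs, carries the plate's lower end. Both long sides of the plate are free to grip; the centre of its underside is 62 mm above the bench
- push_stick: Push stick, 198 x 28 mm, 18 mm thick, wood with an orange forked toe, 0.07 kg, loose, lying flat on the cutting mat beside the caliper (either side). Origin at its underside, x along it towards the orange toe; it runs from x=-99 (rounded handle end) to x=99, its centre of mass is near x=0
- stick_toe (a point): Middle of the push stick's toe end, x=99, 9 mm above its underside
- mat: Green cutting mat, 300 (x) x 200 (y) x 3 mm, fixed on the bench (place and yaw vary). Origin at the centre of its underside
- caliper: Bystander: caliper 150 x 62 x 12 mm lying on the mat; origin at its underside, x along it towards the jaws
- tool_jar: Bystander: glass jar 72 mm in diameter, 118 high, with tools up to 190 high, behind the mat; origin under its centre
- spirit_lamp: Bystander: amber glass spirit lamp, 80 mm in diameter, 96 high; origin under its centre
- wax_tin: Bystander: round tin 68 mm in diameter, 55 high; origin under its centre
- wax_block: Bystander: green wax block 85 x 40 x 22 mm; origin at the centre of its underside
- lighter: Bystander: black lighter 91 x 24 x 12 mm; origin at its underside
- ball_tool: Bystander: wooden rod 160 x 10 mm with a 28 mm ball at its +x end; origin under the middle of the rod
Mind the look-alikes: they are no part of the job. What is shaped like the upper_half but red is not meant.

How it is judged:
On the way, in this order (a step that is already met when the one before it is completed fails the run):
1. the upper half sits flush over both pins of the lower half, let go, on the feed table in front of the guard (x of upper_half in the frame of lower_face between -0.003 and 0.003 m and y of upper_half in the frame of lower_face between -0.003 and 0.003 m and z of upper_half in the frame of lower_face below 0.0018 m and angle between the z axis of upper_half and the z axis of lower_half, either way round below 0.03 rad and angle between lower_half's own z axis and vertical below 0.05 rad and y of lower_half in the frame of injector between -0.01 and 0.01 m and z of lower_half in the frame of injector below 0.043 m and contact force between the fingers and upper_half below 0.1 N and contact force between the fingers and lower_half below 0.1 N and x of lower_half in the frame of injector below -0.125 m), for 0.2 s.
2. the closed mould is pushed home to the nozzle by the push stick (x of upper_half in the frame of lower_face between -0.003 and 0.003 m and y of upper_half in the frame of lower_face between -0.003 and 0.003 m and z of upper_half in the frame of lower_face below 0.0018 m and angle between the z axis of upper_half and the z axis of lower_half, either way round below 0.03 rad and angle between lower_half's own z axis and vertical below 0.05 rad and y of lower_half in the frame of injector between -0.01 and 0.01 m and z of lower_half in the frame of injector below 0.043 m and x of lower_half in the frame of injector above -0.004 m and (contact force between push_stick and lower_half above 0.2 N or contact force between push_stick and upper_half above 0.2 N)), for 0.04 s.
At the end, for the whole second after the job is handed in: the upper half is flush on the lower half (parting faces within 1.8 mm, within 3 mm sideways, parallel), the closed mould lies level between the rails within 4 mm of the nozzle, and the push stick lies flat on the cutting mat (its middle over the mat), all at rest (x of upper_half in the frame of lower_face between -0.003 and 0.003 m and y of upper_half in the frame of lower_face between -0.003 and 0.003 m and z of upper_half in the frame of lower_face below 0.0018 m and angle between the z axis of upper_half and the z axis of lower_half, either way round below 0.03 rad and angle between lower_half's own z axis and vertical below 0.05 rad and y of lower_half in the frame of injector between -0.01 and 0.01 m and z of lower_half in the frame of injector below 0.043 m and x of lower_half in the frame of injector above -0.004 m and x of push_stick in the frame of mat between -0.15 and 0.15 m and y of push_stick in the frame of mat between -0.1 and 0.1 m and z of push_stick in the frame of mat between 0 and 0.008 m and angle between push_stick's own z axis and vertical below 0.1 rad and linear speed of each of push_stick, lower_half, upper_half below 0.02 m/s); the robot touches nothing.
It fails at once if the gripper touches the mould once its front end has passed under the guard (x of lower_half in the frame of injector above -0.122 m and (contact force between any of the fingers, the arm and upper_half above 0.3 N or contact force between any of the fingers, the arm and lower_half above 0.3 N)).
It fails at once if the upper half is dropped (falls free of the fingers, faster than 0.4 m/s) (contact force between the fingers and upper_half below 0.05 N and linear speed of upper_half above 0.4 m/s).
It fails at once if a bystander (caliper, tool jar, spirit lamp, wax tin, wax block, lighter or ball-ended tool) is pushed more than 20 mm (distance of any of caliper, tool_jar, spirit_lamp, wax_tin, wax_block, lighter, ball_tool from where it was at the start of the episode above 0.02 m).
It fails at once if the tool jar, spirit lamp or wax tin is tipped (angle between any of tool_jar, spirit_lamp, wax_tin's own z axis and vertical above 0.3 rad).
It also fails if it takes over 64 s, if anything falls off the work surface, if the arm or the gripper's body presses on something with over 40 N, if the wrist force passes 120 N, or if a joint passes its speed limit or range.

### The arm

A 6-joint arm with a two-finger parallel gripper is mounted at the origin on the work surface. World frame = base frame: x ahead of the robot, y to its left, z up, the work surface at z = 0. Lengths are in m, angles in rad, forces in N, time in s.
With the tool pointing down it reaches from about 0.3 to 0.875 m from the base axis. Payload 6.4 kg.
Tool frame: the origin (TCP) lies on the centre line of the jaws, within the pads' length; the fingertips stand 22 mm ahead of it and the grasp point (between the pads) lies 3 mm ahead of it; z points along the fingers, y is the line along which they close (so a half turn about z gives the same grasp; the last joint's range is limited). The gripper opens to 85 mm and grips with 20 to 120 N. Pads are 22 mm wide; open, the fingers measure 114 mm over their backs; the gripper's body (76 mm by 85 mm) begins 54 mm behind the grasp point. The pads swing forward as they close: fully open they stand 13 mm farther back than shut.
Start: joints at [-1.338, 0.181, 1.607, -0, 1.354, -0.206], TCP at [0.244, -0.521, 0.253] pointing down, gripper open.
Joint ranges: [-2.99, 2.99], [-0.89, 2.07], [0.3, 2.58], [-1.14, 4.28], [0, 2.63], [-3.12, 3.12]. Speed limits (rad/s): [2.57, 2.57, 3.01, 3.14, 3.14, 3.14].

### API

Orientations are given as a unit quaternion [w, x, y, z].
In Python, from bench import ctrl gives the robot as it stands. The module is installed in compiled form; this text tells all that it offers.
- The arm moves only by the tool servo_tool, never from a script. Its argument "commands" is a list of rows, each a list of 3 entries, a list of its own where there are three numbers: the shift along the tool's x, y, z in mm, then the turn about the tool's z in rad, then the finger opening in mm, from 0 to 85.4. In form: [[[dx, dy, dz], turn, jaw], ...]. A call has 1 to 20 rows; each row shifts and turns the commanded pose from where the row before left it, along the tool's axes as they then stand; what a row does not reach is not made up. A row lasts 1/8 s, in which the tool goes at most 62.5 mm and 10.7 degrees, less where a joint would pass 70% of its speed; a pose out of reach is approached as far as the arm can. A call with a gripper value outside its range is refused whole. The fingers move at their own pace and stop on an object; the grip force is fixed at half the most. Time passes only in rows, so rows that do not move let the fingers close. It gives the time, the measured TCP pose, the force, the opening and the grip force at its end, in the units of the state.
- ctrl.get_obs(): the state, without advancing time (a new reading comes with each control period).
- ctrl.camera(name): name is "side" or "top"; returns a dict with "color" (480x640x3 uint8, red, green, blue), "z_map" (480x640 float32, m along the optical axis (not along the pixel's ray), 0 where there is no reading), "fx", "fy", "cx", "cy" (pixels), "R" (3x3) and "t" (3): a world point X has camera coordinates R X + t. Camera axes: x right, y down, z forward; pixel columns grow to the right and rows downward; lengths in m; the calibration is good to about 2 mm. A picture is of the moment at which its call begins.
- ctrl.hand_in(): hands the job in; it is judged then, once.
The state is a dict: "time_s": time; "q": joint angles; "dq": joint speeds; "joint_efforts": joint torques, N m; "eef_pos": TCP position; "eef_rot": TCP orientation; "wrist_force": force on the tool from outside, world axes, zero at the start; "torque": the same for the moment, N m; "opening": opening from 0.0 (shut) to 1.0 (fully open); "grasp_force": force on a finger pad.
Only numpy, scipy, OpenCV 4.12 (cv2) and the standard library are available. Lean on these libraries where they do the work, as an engineer would, in place of code of your own. Each camera call takes 0.05 s, during which the arm holds its last target. There are 200 camera calls.

## Working session

There is one attempt and no reset: what is moved stays moved. The work goes in short steps, Python scripts to look and compute and a tool call to move; the robot and the scene stay as the last step left them, time stands still between calls to the robot, and variables do not carry over. Pictures are saved under pics/ and viewed, at most 10 in all, crops included, and the job is handed in when it is done.

Besides the shell and the picture viewer there is one more tool, called in YAML: its name, and indented under it one key for each argument. servo_tool: Moves the arm, as the interface text tells. Its arguments: {"type":"object","properties":{"commands":{"type":"array"}},"required":["commands"]}

```bash
mkdir -p pics
cat > h.py <<'E'
import numpy as np, cv2
from bench import ctrl
def cam(n):
    c=ctrl.camera(n); c['R']=np.array(c['R']); c['t']=np.array(c['t']); return c
def pts(c):
    z=c['z_map']; v,u=np.mgrid[0:z.shape[0],0:z.shape[1]]
    P=np.stack([(u-c['cx'])/c['fx']*z,(v-c['cy'])/c['fy']*z,z],-1)
    return (P-c['t'])@c['R']
def ray(c,u,v,h):
    d=c['R'].T@np.array([(u-c['cx'])/c['fx'],(v-c['cy'])/c['fy'],1]); o=-c['R'].T@c['t']
    return o+d*(h-o[2])/d[2]
def proj(c,X):
    p=c['R']@np.array(X)+c['t']; return np.array([c['fx']*p[0]/p[2]+c['cx'],c['fy']*p[1]/p[2]+c['cy']])
def save(c,name,box=None,s=1):
    im=c['color'][:,:,::-1]
    if box: im=im[box[1]:box[3],box[0]:box[2]]
    cv2.imwrite('pics/'+name,cv2.resize(im,None,fx=s,fy=s,interpolation=cv2.INTER_CUBIC))
E
python3 - <<'E'
from h import *
for n in('side','top'):
    c=cam(n); save(c,n+'0.png'); np.savez(n+'0.npz',**c)
    print(n,c['fx'],c['cx'],c['cy'],-c['R'].T@c['t'],c['R'].round(3).tolist())
o=ctrl.get_obs(); print(o)
E
```

```text
side 444.4664742768865 314.879348177428 242.91088282183176 [ 0.97791036 -0.39141459  0.72290799] [[0.657, 0.754, -0.001], [0.529, -0.462, -0.712], [-0.537, 0.467, -0.702]]
top 580.4601214911632 317.5455439758334 244.76149673573678 [0.3677089  0.07562449 1.26480632] [[0.015, -1.0, 0.02], [-0.996, -0.017, -0.089], [0.089, -0.019, -0.996]]
{'time_s': 0.1, 'q': array([-1.33831037e+00,  1.81469736e-01,  1.60790848e+00, -1.21315727e-05,
        1.35379594e+00, -2.06317675e-01]), 'dq': array([-1.03759949e-04,  1.69753645e-04, -2.29754925e-03,  5.95573816e-04,
        2.50987354e-04, -3.19342899e-05]), 'joint_efforts': array([ 6.54222877e-04, -4.45875657e+01, -3.52236450e+01, -3.42286176e-04,
        4.17447765e-03, -7.74759286e-06]), 'eef_pos': array([ 0.24418724, -0.52006381,  0.25247231]), 'eef_rot': array([-7.90605883e-04,  9.76027226e-01,  2.17647028e-01, -1.62679903e-05]), 'wrist_force': array([-0.60204718, -0.01594383,  0.96628581]), 'torque': array([-0.00634423,  0.00259165, -0.00318592]), 'grasp_force': 0.0, 'opening': 1.0001972614540964}
```

View pics/top0.png

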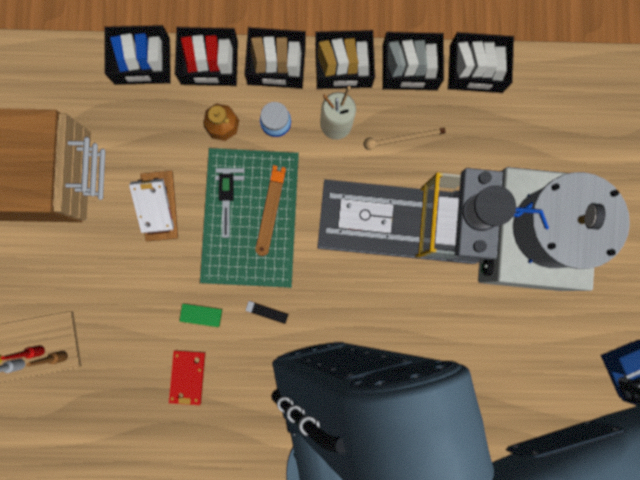

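View pics/side0.png

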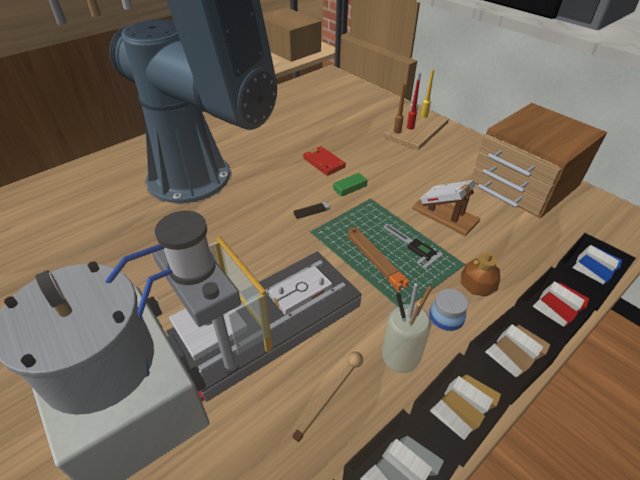

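The plate on the wooden rest (top 153,205; side 447,192) is silver and leaning. The other candidate is red and flat (top 187,377; side 324,160). The silver one on the rest fits the description. Next I'll take one enlarged crop sheet and some measurements.

Run:
```python
from h import *
T=dict(np.load('top0.npz'));S=dict(np.load('side0.npz'))
def crop(c,x0,y0,x1,y1,w,h): return cv2.resize(c['color'][y0:y1,x0:x1,::-1],(w,h),interpolation=cv2.INTER_CUBIC)
a=np.hstack([crop(T,120,165,190,245,350,400),crop(T,325,180,415,245,450,400)])
a=a[:, :]
b=np.hstack([crop(S,405,170,485,235,400,200),crop(S,250,250,350,310,400,200)])
cv2.imwrite('pics/crop1.png',np.vstack([a,b]))
for n,c,(x0,y0,x1,y1) in(('T',T,(125,165,180,245)),('S',S,(410,170,485,235))):
    P=pts(c)[y0:y1,x0:x1].astype(float); hsv=cv2.cvtColor(c['color'],cv2.COLOR_RGB2HSV)[y0:y1,x0:x1]
    m=((hsv[...,1]<50)&(hsv[...,2]>120)).astype(np.uint8); 
    k,l,st,_=cv2.connectedComponentsWithStats(m); i=1+st[1:,4].argmax(); m=l==i
    q=P[m]; q=q[np.isfinite(q).all(1)]
    cen=np.median(q,0)
    for _ in range(4):
        U,s,V=np.linalg.svd(q-q.mean(0),full_matrices=False); nrm=V[2]*np.sign(V[2][2]); q=q[abs((q-q.mean(0))@nrm)<.004]
    r=cv2.minAreaRect(np.argwhere(m)[:,::-1].astype(np.float32)+[x0,y0] if 0 else (np.argwhere(m)[:,::-1]+np.array([x0,y0])).astype(np.float32))
    print(n,m.sum(),'cen',q.mean(0).round(4),'n',nrm.round(3),'tilt',np.degrees(np.arccos(nrm[2])).round(1),'len dir',V[0].round(3),r)
    print(' corners',[ (p.round(1).tolist()) for p in cv2.boxPoints(r)])
```

```text
T 1599 cen [0.5413 0.3954 0.0698] n [-0.6    0.351  0.719] tilt 44.0 len dir [-0.796 -0.171 -0.581] ((151.04876708984375, 206.06097412109375), (53.9188232421875, 34.71199035644531), 77.90524291992188)
 corners [[128.39999389648438, 183.3000030517578], [162.39999389648438, 176.10000610351562], [173.6999969482422, 228.8000030517578], [139.6999969482422, 236.10000610351562]]
S 641 cen [0.5526 0.3744 0.0752] n [-0.611 -0.032  0.791] tilt 37.8 len dir [-0.715 -0.407 -0.569] ((446.51483154296875, 192.21763610839844), (17.655437469482422, 54.19074630737305), 80.90972137451172)
 corners [[418.3999938964844, 187.8000030517578], [471.8999938964844, 179.1999969482422], [474.70001220703125, 196.6999969482422], [421.20001220703125, 205.1999969482422]]
```

View pics/crop1.png

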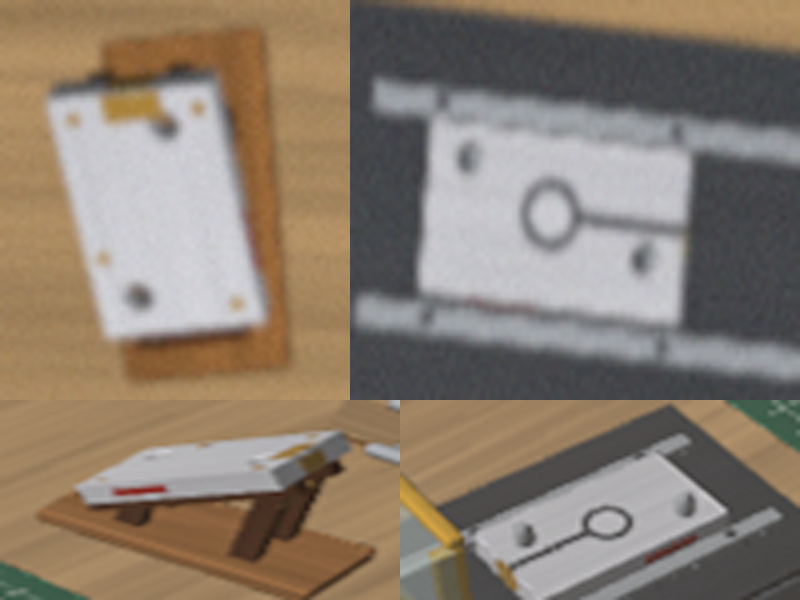

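The sheet shows the silver plate leaning back-up with its brass mark at the upper (+x) end and hole mouths at top (152,191) and (147,224). The lower half sits between its rails with pins at about (346,212) and (381,221), and its brass end is right, towards the guard. I'll triangulate these and fit the flat things.

```bash
cat >> h.py <<'E'
def tri(T,S,a,b):
    A=[];B=[]
    for c,(u,v) in((T,a),(S,b)):
        M=np.hstack([c['R'],c['t'][:,None]]);x=(u-c['cx'])/c['fx'];y=(v-c['cy'])/c['fy']
        A+=[x*M[2]-M[0],y*M[2]-M[1]]
    A=np.array(A);return np.linalg.lstsq(A[:,:3],-A[:,3],rcond=None)[0]
def rect(c,m,box,h):
    x0,y0,x1,y1=box; k=np.zeros(m.shape,np.uint8);k[y0:y1,x0:x1]=m[y0:y1,x0:x1]
    n,l,st,_=cv2.connectedComponentsWithStats(k);i=1+st[1:,4].argmax()
    q=np.argwhere(l==i)[:,::-1]
    W=np.array([ray(c,u,v,h)[:2] for u,v in q])
    r=cv2.minAreaRect((W*1000).astype(np.float32)); return r,W.mean(0)*1000,q
E
python3 - <<'E'
from h import *
T=dict(np.load('top0.npz'));S=dict(np.load('side0.npz'))
print('upper corners bTL bTR lBR lBL')
C=[tri(T,S,a,b) for a,b in(((129.6,183.4),(474,180.4)),((162.6,181.8),(460.6,191.1)),((173.4,229.4),(420.6,198.3)),((141.6,232.4),(434.6,183)))]
print(np.round(C,4).tolist(),'centre',np.mean(C,0).round(4))
print('pins a,b tips',tri(T,S,(346,211.5),(340,274)).round(4))
h=cv2.cvtColor(T['color'],cv2.COLOR_RGB2HSV)
print(T['color'][205,370],T['color'][188,350],T['color'][212,420])
for nm,m,b,z in(('lower',(h[...,2]>195)&(h[...,1]<40),(325,190,400,240),.058),
  ('mat',(h[...,0]>60)&(h[...,0]<90)&(h[...,1]>80),(195,140,305,295),.003),
  ('stick',(h[...,0]<16)&(h[...,1]>110)&(h[...,2]>70),(250,155,290,262),.021),
  ('toe',(h[...,0]<14)&(h[...,1]>190)&(h[...,2]>150),(265,155,290,195),.021),
  ('rails',(h[...,2]>120)&(h[...,1]<60),(325,180,425,200),.048),('rails2',(h[...,2]>120)&(h[...,1]<60),(325,225,425,250),.048)):
    r,w,q=rect(T,m,b,z);print(nm,np.round(r[0],1),np.round(r[1],1),round(r[2],1),'mean',w.round(1),len(q),q.min(0),q.max(0))
E
```

```text
upper corners bTL bTR lBR lBL
[[0.59, 0.4347, 0.1017], [0.5955, 0.3689, 0.1071], [0.5062, 0.3589, 0.0379], [0.4973, 0.4224, 0.0478]] centre [0.5472 0.3962 0.0736]
pins a,b tips [0.5599 0.0096 0.0655]
[195 196 201] [61 62 67] [68 68 70]
lower [539.3 -47.2] [104.4  54.6] 84.6 mean [538.4 -44.3] 922 [340 201] [391 230]
mat [539.7 201.7] [195.  294.6] 88.1 mean [529.9 203.6] 7815 [201 149] [297 286]
stick [553.2 154.7] [ 29.8 195.7] 80.1 mean [555.2 155.4] 1036 [257 165] [285 254]
toe [631.4 141.1] [26.2 33.1] 78.8 mean [629.9 141. ] 157 [271 166] [284 182]
rails [576.9 -37.9] [132.4  11.1] 85.2 mean [579.4 -22.2] 213 [330 193] [392 199]
rails2 [509.4 -63.2] [196.   29.8] 85.4 mean [506.  -59.2] 799 [326 225] [418 241]
```

```bash
cat >> h.py <<'E'
def yaw():
    w,x,y,z=ctrl.get_obs()['eef_rot']; return np.arctan2(2*(x*y+w*z),1-2*(y*y+z*z))
def plan(way,jaw=85,start=None):
    """way: list of (xyz m or None, yaw rad, rows[,jaw]); prints rows in whole mm"""
    o=ctrl.get_obs(); p=np.array(o['eef_pos'])*1000; a=yaw()
    if start: p,a=np.array(start[0],float)*1000,start[1]
    out=[]
    for w in way:
        tgt=np.array(w[0])*1000; n=w[2]; j=w[3] if len(w)>3 else jaw; p0=p.copy();a0=a
        for i in range(1,n+1):
            g=p0+(tgt-p0)*i/n; d=g-p; c,s=np.cos(a),np.sin(a)
            r=[round(c*d[0]+s*d[1]),round(s*d[0]-c*d[1]),round(-d[2])]
            if i==n: r=[round(c*d[0]+s*d[1],1),round(s*d[0]-c*d[1],1),round(-d[2],1)]
            t=round(-(a0+(w[1]-a0)*i/n-a),3)
            p=p+[c*r[0]+s*r[1],s*r[0]-c*r[1],-r[2]]; a-=t
            out.append([r,t,j])
    print(str(out).replace(' ','')); return p/1000,a
E
python3 - <<'E'
from h import *
print(np.degrees(yaw()))
plan([((.552,.397,.2),np.radians(186),18),((.552,.397,.12),np.radians(186),2)])
E
```

```text
25.14173235982158
[[[37,-39,3],np.float64(-0.156),85],[[43,-32,3],np.float64(-0.156),85],[[47,-26,3],np.float64(-0.156),85],[[51,-18,3],np.float64(-0.156),85],[[53,-10,3],np.float64(-0.156),85],[[53,-1,2],np.float64(-0.156),85],[[54,7,3],np.float64(-0.156),85],[[51,15,3],np.float64(-0.156),85],[[49,22,3],np.float64(-0.156),85],[[44,31,3],np.float64(-0.156),85],[[40,36,3],np.float64(-0.156),85],[[33,43,3],np.float64(-0.156),85],[[26,47,3],np.float64(-0.156),85],[[18,50,3],np.float64(-0.156),85],[[11,53,3],np.float64(-0.156),85],[[2,54,3],np.float64(-0.156),85],[[-6,53,3],np.float64(-0.156),85],[[np.float64(-14.8),np.float64(51.7),np.float64(2.5)],np.float64(-0.156),85],[[0,0,40],np.float64(0.0),85],[[np.float64(0.0),np.float64(0.0),np.float64(40.0)],np.float64(0.0),85]]
```

servo_tool:
  commands:
    - [[37, -39, 3], -0.156, 85]
    - [[43, -32, 3], -0.156, 85]
    - [[47, -26, 3], -0.156, 85]
    - [[51, -18, 3], -0.156, 85]
    - [[53, -10, 3], -0.156, 85]
    - [[53, -1, 2], -0.156, 85]
    - [[54, 7, 3], -0.156, 85]
    - [[51, 15, 3], -0.156, 85]
    - [[49, 22, 3], -0.156, 85]
    - [[44, 31, 3], -0.156, 85]
    - [[40, 36, 3], -0.156, 85]
    - [[33, 43, 3], -0.156, 85]
    - [[26, 47, 3], -0.156, 85]
    - [[18, 50, 3], -0.156, 85]
    - [[11, 53, 3], -0.156, 85]
    - [[2, 54, 3], -0.156, 85]
    - [[-6, 53, 3], -0.156, 85]
    - [[-14.8, 51.7, 2.5], -0.156, 85]
    - [[0, 0, 0], 0, 85]

```text
time_s: 2.48
eef_pos: [0.5516, 0.3994, 0.1986]
eef_rot: [-0.001, -0.055, 0.998, -0.0]
wrist_force: [-0.3, -1.2, 0.0]
opening: 0.998
grasp_force: 0.0
```

servo_tool:
  commands:
    - [[0, 1, 40], 0, 85]
    - [[0, 1, 39], 0, 85]
    - [[0, 0, 0], 0, 85]
    - [[0, 0, 0], 0, 85]

```text
time_s: 2.98
eef_pos: [0.5527, 0.3983, 0.1233]
eef_rot: [0.001, -0.052, 0.999, 0.0]
wrist_force: [0.6, 0.9, 0.5]
opening: 0.996
grasp_force: 0.0
```

Run:
```python
from h import *
S=cam('side');T=cam('top');print(ctrl.get_obs()['eef_pos'])
p=np.array(ctrl.get_obs()['eef_pos']);u=proj(S,p);print('tcp px side',u,'top',proj(T,p))
def crop(c,x0,y0,x1,y1,w,h): return cv2.resize(c['color'][y0:y1,x0:x1,::-1],(w,h),interpolation=cv2.INTER_CUBIC)
cv2.imwrite('pics/c2.png',np.hstack([crop(S,390,110,490,230,500,600),crop(T,120,165,180,285,300,600)]))
np.savez('side1.npz',**S)
for d in(10,14,18,22): print(d,[ (proj(S,p+[0.0,s*.0425,-d/1000])-[390,110])*5 for s in(-1,1)])
```

```text
[0.55339657 0.39885739 0.12451866]
tcp px side [453.64032805 171.28960083] top [143.49197198 199.67304388]
10 [array([256.2190131 , 361.09650899]), array([368.5584133 , 288.99001127])]
14 [array([254.47001208, 368.22387906]), array([366.57426629, 296.04069378])]
18 [array([252.73074007, 375.31160237]), array([364.60073906, 303.05363884])]
22 [array([251.00111611, 382.36000881]), array([362.63774657, 310.02914861])]
```

View pics/c2.png

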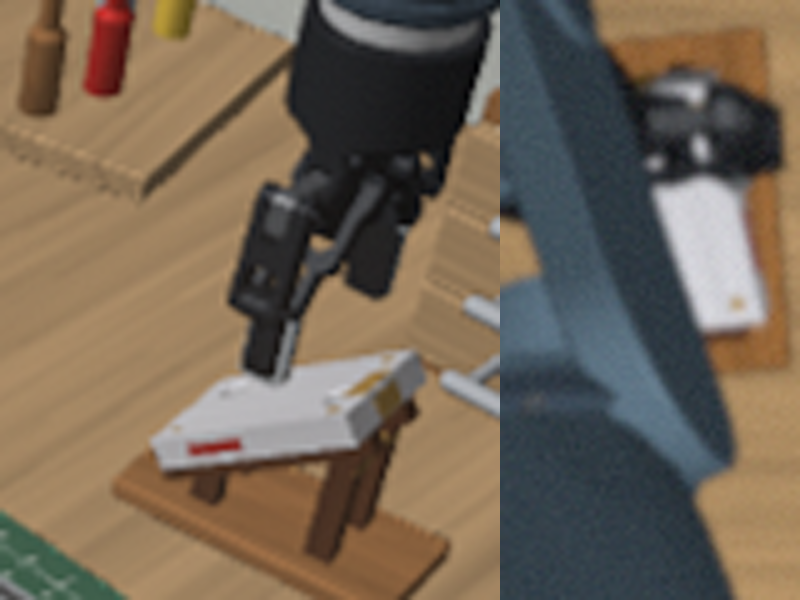

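The near fingertip ends at crop (265,380), which puts the tips about 14 mm ahead of the TCP when open. The fingers straddle the plate, clear on both sides. I'll descend and grip.

servo_tool:
  commands:
    - [[0, 1, 16], 0, 85]
    - [[0, 0, 16], 0, 85]
    - [[0, 0, 15], 0, 85]
    - [[0, 0, 0], 0, 85]
    - [[0, 0, 0], 0, 60]
    - [[0, 0, 0], 0, 60]
    - [[0, 0, 0], 0, 60]
    - [[0, 0, 0], 0, 60]
    - [[0, 0, 0], 0, 60]

```text
time_s: 4.2
eef_pos: [0.5521, 0.3998, 0.0755]
eef_rot: [0.0, -0.053, 0.999, 0.0]
wrist_force: [-1.5, -1.2, 4.9]
opening: 0.758
grasp_force: 67.6
```

```bash
sed -i 's/print(str(out).*; return/import json; print(json.dumps([[[float(v) for v in r],float(t),j] for r,t,j in out])); return/' h.py
python3 - <<'E'
from h import *
y=np.radians(186.1)-2*np.pi
plan([((.552,.4,.2),y,3),((.38,.0,.16),y-np.radians(100.8),11)],60)
E
```

```text
[[[0.0, 0.0, -42.0], -0.0, 60], [[0.0, 0.0, -41.0], -0.001, 60], [[0.1, 0.3, -41.5], -0.0, 60], [[19.0, -35.0, 4.0], 0.16, 60], [[14.0, -37.0, 3.0], 0.16, 60], [[8.0, -39.0, 4.0], 0.16, 60], [[1.0, -39.0, 4.0], 0.16, 60], [[-5.0, -39.0, 3.0], 0.16, 60], [[-11.0, -38.0, 4.0], 0.159, 60], [[-17.0, -36.0, 3.0], 0.16, 60], [[-23.0, -32.0, 4.0], 0.16, 60], [[-28.0, -29.0, 4.0], 0.16, 60], [[-31.0, -24.0, 3.0], 0.16, 60], [[-35.2, -18.2, 4.0], 0.16, 60]]
```

servo_tool:
  commands:
    - [[0, 0, -15], 0, 60]
    - [[0, 0, -30], 0, 60]
    - [[0, 0, -40], 0, 60]
    - [[0, 0, -39], 0, 60]
    - [[19, -35, 4], 0.16, 60]
    - [[14, -37, 3], 0.16, 60]
    - [[8, -39, 4], 0.16, 60]
    - [[1, -39, 4], 0.16, 60]
    - [[-5, -39, 3], 0.16, 60]
    - [[-11, -38, 4], 0.159, 60]
    - [[-17, -36, 3], 0.16, 60]
    - [[-23, -32, 4], 0.16, 60]
    - [[-28, -29, 4], 0.16, 60]
    - [[-31, -24, 3], 0.16, 60]
    - [[-35.2, -18.2, 4], 0.16, 60]
    - [[0, 0, 0], 0, 60]
    - [[0, 0, 0], 0, 60]

```text
time_s: 6.32
eef_pos: [0.3796, -0.0003, 0.1592]
eef_rot: [0.0, 0.736, 0.677, 0.0]
wrist_force: [0.6, -0.7, -3.6]
opening: 0.757
grasp_force: 67.4
```

Run:
```python
from h import *
S=cam('side');T=cam('top');p=np.array(ctrl.get_obs()['eef_pos']);u=proj(S,p).astype(int);v=proj(T,p).astype(int);print(p,u,v,np.degrees(yaw()))
def crop(c,x0,y0,x1,y1,w,h): return cv2.resize(c['color'][max(y0,0):y1,max(x0,0):x1,::-1],(w,h),interpolation=cv2.INTER_CUBIC)
cv2.imwrite('pics/c3.png',np.hstack([crop(S,u[0]-60,u[1]-50,u[0]+60,u[1]+70,500,500),crop(T,v[0]-40,v[1]-60,v[0]+40,v[1]+60,300,500)]))
for d in(10,14,18,22): print(d,[ (proj(S,p+[s*.033,0,-d/1000])-u+[60,50])*500/120 for s in(-1,1)])
```

```text
[3.79747989e-01 2.18455848e-04 1.59050158e-01] [266 195] [345 290] 85.339283863743
10 [array([216.02936676, 195.04674307]), array([296.84933914, 259.2126499 ])]
14 [array([216.76089332, 201.37434831]), array([297.35547221, 265.58964281])]
18 [array([217.48800291, 207.66374736]), array([297.8584282 , 271.92660626])]
22 [array([218.21073541, 213.91528524]), array([298.35823693, 278.22391599])]
```

View pics/c3.png

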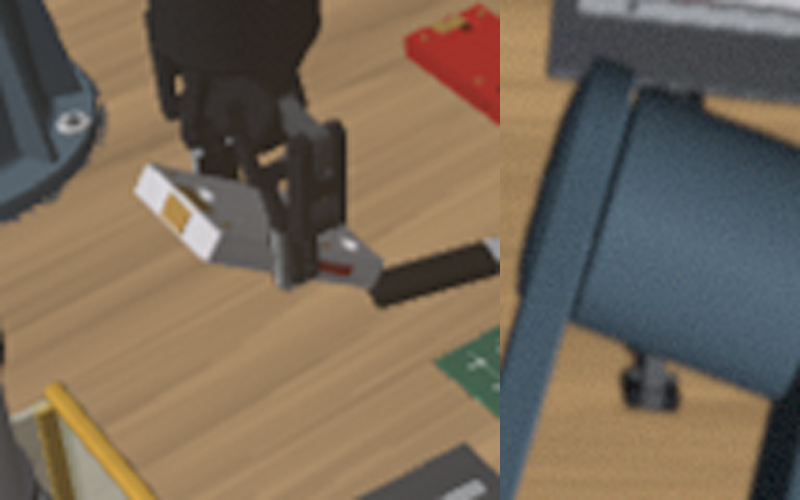

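The plate is held with its brass end left (−y), still tilted 35°, and the tips stand slightly below it. I'll level it by lowering its low end onto bare bench.

servo_tool:
  commands:
    - [[0, 0, 40], 0, 60]
    - [[0, 0, 40], 0, 60]
    - [[0, 0, 22], 0, 60]
    - [[0, 0, 0], 0, 60]
    - [[0, 0, 6], 0, 60]
    - [[0, 0, 6], 0, 60]
    - [[0, 0, 6], 0, 60]
    - [[0, 0, 6], 0, 60]
    - [[0, 0, 0], 0, 60]

```text
time_s: 7.55
eef_pos: [0.3828, -0.002, 0.0347]
eef_rot: [0.003, 0.736, 0.677, 0.001]
wrist_force: [0.6, -4.7, 7.8]
opening: 0.759
grasp_force: 69.3
```

servo_tool:
  commands:
    - [[0, 0, 5], 0, 60]
    - [[0, 0, 5], 0, 60]
    - [[0, 0, 2], 0, 60]
    - [[0, 0, 0], 0, 60]
    - [[0, 0, 0], 0, 60]

```text
time_s: 8.18
eef_pos: [0.3831, -0.0022, 0.0229]
eef_rot: [0.003, 0.736, 0.677, 0.001]
wrist_force: [0.3, -5.5, 7.8]
opening: 0.761
grasp_force: 69.5
```

servo_tool:
  commands:
    - [[0, 0, 1.5], 0, 60]
    - [[0, 0, 1.5], 0, 60]
    - [[0, 0, 0], 0, 60]

```text
time_s: 8.55
eef_pos: [0.383, -0.0021, 0.0198]
eef_rot: [0.003, 0.736, 0.677, 0.001]
wrist_force: [0.3, -6.7, 6.5]
opening: 0.758
grasp_force: 69.5
```

Run:
```python
from h import *
S=cam('side');o=ctrl.get_obs();p=np.array(o['eef_pos']);u=proj(S,p).astype(int);print(p,o['wrist_force'])
im=S['color'][u[1]-40:u[1]+40,u[0]-50:u[0]+50,::-1]
cv2.imwrite('pics/c4.png',cv2.resize(im,(700,560),interpolation=cv2.INTER_CUBIC))
```

```text
[ 0.38299293 -0.00207301  0.01978498] [ 0.95156066 -5.65592179  7.96045521]
```

View pics/c4.png

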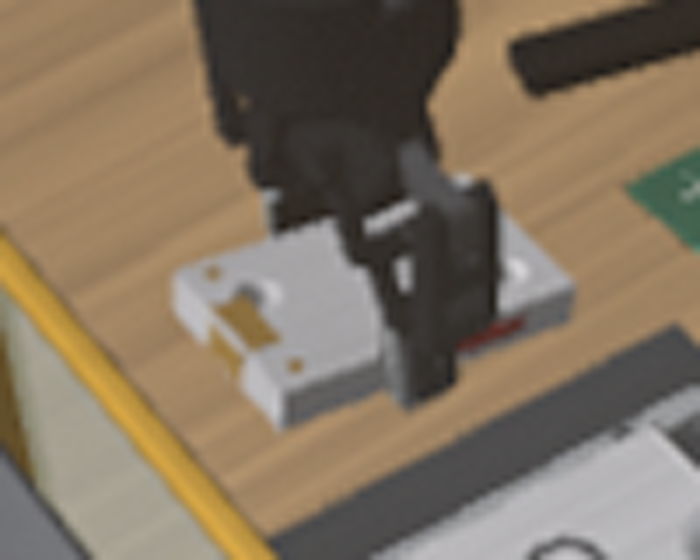

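Nearly level, with the brass end a few mm up. I'll press slightly more, then release.

servo_tool:
  commands:
    - [[0, 0, 1.5], 0, 60]
    - [[0, 0, 1], 0, 60]
    - [[0, 0, 0], 0, 60]
    - [[0, 0, 0], 0, 60]

```text
time_s: 9.1
eef_pos: [0.3829, -0.002, 0.0172]
eef_rot: [0.003, 0.736, 0.677, 0.001]
wrist_force: [1.1, -5.7, 7.0]
opening: 0.758
grasp_force: 69.5
```

servo_tool:
  commands:
    - [[0, 0, 0], 0, 75]
    - [[0, 0, 0], 0, 85]
    - [[0, 0, 0], 0, 85]
    - [[0, 0, -40], 0, 85]
    - [[0, 0, -50], 0, 85]
    - [[50, 0, -40], 0, 85]
    - [[60, 0, 0], 0, 85]
    - [[60, 0, 0], 0, 85]
    - [[60, 0, 0], 0, 85]
    - [[60, 0, 0], 0, 85]
    - [[30, 0, 0], 0, 85]
    - [[0, 0, 0], 0, 85]

```text
time_s: 10.6
eef_pos: [0.4053, 0.3191, 0.1439]
eef_rot: [-0.0, 0.735, 0.678, -0.0]
wrist_force: [-0.4, 0.1, -0.4]
opening: 0.995
grasp_force: 0.0
```

Run:
```python
from h import *
T=cam('top');S=cam('side');np.savez('top2.npz',**T);np.savez('side2.npz',**S);o=ctrl.get_obs();print(o['eef_pos'],o['time_s'])
h=cv2.cvtColor(T['color'],cv2.COLOR_RGB2HSV)
g=T['color'].min(2)
for nm,b,z,th in(('upper',(300,255,400,330),.016,150),('upper',(300,255,400,330),.016,170),('upper',(300,255,400,330),.016,185),('lower',(325,200,400,232),.058,150),('lower',(325,200,400,232),.058,170),('lower',(325,200,400,232),.058,185)):
    m=(g>th)&(h[...,1]<45); r,w,q=rect(T,m,b,z);print(nm,th,np.round(r[0],1),np.round(r[1],1),round(r[2],1),w.round(1),len(q),q.min(0),q.max(0))
f=lambda c,b,s:cv2.resize(c['color'][b[1]:b[3],b[0]:b[2],::-1],None,fx=s,fy=s,interpolation=cv2.INTER_CUBIC)
cv2.imwrite('pics/c5.png',f(T,(310,180,420,320),4))
```

```text
[0.40525177 0.31699285 0.1437354 ] 10.7
upper 150 [384.8   3.3] [110.3  66.9] 84.8 [384.8   5.7] 1472 [313 271] [366 306]
upper 170 [385.1   3.2] [109.4  64.8] 84.9 [385.    6.3] 1369 [313 272] [365 306]
upper 185 [384.8   3.5] [107.6  62.9] 84.9 [384.5   6.9] 1252 [314 272] [365 305]
lower 150 [542.5 -47.6] [109.   66.5] 85.2 [540.  -46.7] 1301 [339 200] [392 231]
lower 170 [539.5 -47.1] [107.9  58.5] 84.8 [538.7 -45.4] 1148 [339 200] [392 231]
lower 185 [538.7 -47.3] [104.6  56.3] 85.0 [538.3 -44.6] 974 [340 201] [391 231]
```

View pics/c5.png

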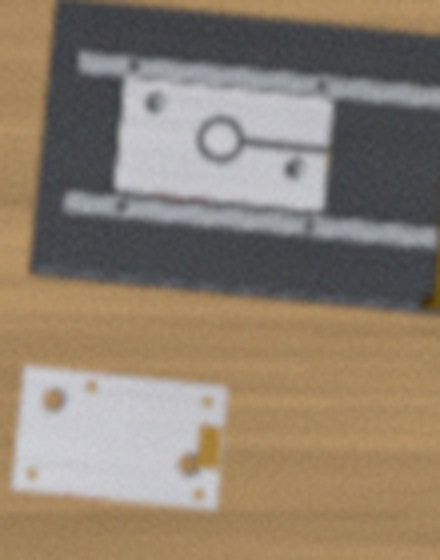

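The upper half lies flat, back up, brass end right, holes at crop (54,400) and (190,463), parallel to the lower half (pins at 155,103 and 294,168). I'll check the relative vector with the side camera.

Run:
```python
from h import *
T=dict(np.load('top2.npz'));S=dict(np.load('side2.npz'))
print(proj(S,(.385,.0033,.016)),proj(S,(.539,-.047,.058)))
g=S['color'].min(2); h=cv2.cvtColor(S['color'],cv2.COLOR_RGB2HSV)
for nm,X,z in(('upper',(.385,.0033,.016),.016),('lower',(.539,-.047,.058),.058)):
    u,v=proj(S,X).astype(int)
    for th in (150,165,180,195):
        m=(g>th)&(h[...,1]<45); r,w,q=rect(S,m,(u-60,v-35,u+60,v+35),z);print(nm,th,np.round(r[0],1),np.round(r[1],1),round(r[2],1),len(q))
# holes / pins by hand picks, top view
for nm,p,z in(('ha',(323.5,280),.016),('hb',(357.5,295.75),.016),('pa',(348.75,205.75),.067),('pb',(383.5,222),.067)): print(nm,(ray(T,*p,z)*1000).round(1))
a=np.radians(-95);R=np.array([[np.cos(a),-np.sin(a)],[np.sin(a),np.cos(a)]])
for n,c in(('up',(384.9,3.3)),('low',(539.3,-47.3))): print(n,[(np.array(c)+R@np.array(d)).round(1) for d in((-38,17),(38,-10))])
f=lambda c,b,s:cv2.resize(c['color'][b[1]:b[3],b[0]:b[2],::-1],None,fx=s,fy=s,interpolation=cv2.INTER_CUBIC)
cv2.imwrite('pics/c6.png',f(S,(190,190,350,320),5)[:600])
```

```text
[274.39076446 246.09343142] [300.56396124 285.08390183]
upper 150 [388.8  -3.2] [114.3  70. ] 86.1 925
upper 165 [387.   -2.4] [112.1  62.9] 85.2 856
upper 180 [390.1  23. ] [58.7 60. ] 86.8 176
upper 195 [531.9  25.5] [3.4 0. ] 175.5 2
lower 150 [541.7 -53.4] [114.4  65.2] 86.0 1172
lower 165 [541.6 -53.3] [114.9  63.8] 86.7 1046
lower 180 [563.8 -44.4] [ 47.6 120.5] 20.5 128
lower 195 [558.4   0.8] [3.2 0. ] 175.5 2
ha [403.6  37.9  16. ]
hb [371.  -35.6  16. ]
pa [557.7 -11.1  67. ]
pb [524.8 -84.   67. ]
up [array([405.1,  39.7]), array([371.6, -33.7])]
low [array([559.5, -10.9]), array([526. , -84.3])]
```

View pics/c6.png

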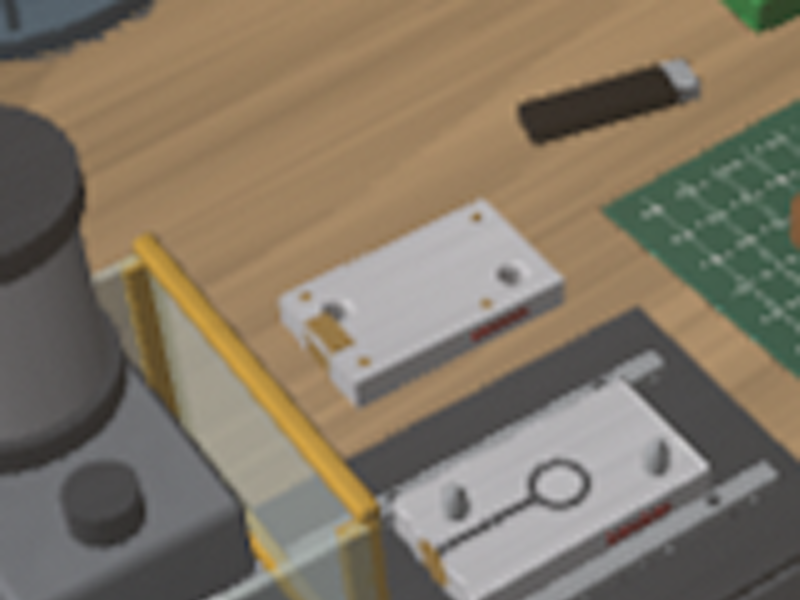

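Side-view corners agree with the top view: the residuals of both halves are equal to within 0.3 px. So the shift from upper to lower is about (+154, −50) mm with the same yaw. Now I'll regrasp.

Run:
```python
from h import *
print(np.degrees(yaw()),ctrl.get_obs()['eef_pos']); y=np.radians(85.3)
s=plan([((.3834,.003,.144),y,7),((.3834,.003,.0175),y,4)],85)
plan([((.3834,.003,.115),y,4),((.5376,-.047,.115),y,5)],60,s)
```

```text
85.29848026652846 [0.40525177 0.31699285 0.1437354 ]
[[[-45.0, 1.0, 0.0], -0.0, 85], [[-45.0, 0.0, 0.0], -0.0, 85], [[-45.0, 1.0, 0.0], -0.0, 85], [[-45.0, 0.0, 0.0], -0.0, 85], [[-45.0, 1.0, 0.0], -0.0, 85], [[-45.0, 0.0, 0.0], -0.0, 85], [[-44.7, 1.0, -0.3], -0.0, 85], [[0.0, 0.0, 32.0], -0.0, 85], [[0.0, 0.0, 31.0], -0.0, 85], [[0.0, 0.0, 32.0], -0.0, 85], [[-0.0, -0.0, 31.5], -0.0, 85]]
[[[0.0, 0.0, -24.0], -0.0, 60], [[0.0, 0.0, -25.0], -0.0, 60], [[0.0, 0.0, -24.0], -0.0, 60], [[-0.0, -0.0, -24.5], -0.0, 60], [[-7.0, 32.0, 0.0], -0.0, 60], [[-8.0, 31.0, 0.0], -0.0, 60], [[-7.0, 32.0, 0.0], -0.0, 60], [[-8.0, 31.0, 0.0], -0.0, 60], [[-7.2, 31.7, 0.0], -0.0, 60]]
```

servo_tool:
  commands:
    - [[-45, 1, 0], 0, 85]
    - [[-45, 0, 0], 0, 85]
    - [[-45, 1, 0], 0, 85]
    - [[-45, 0, 0], 0, 85]
    - [[-45, 1, 0], 0, 85]
    - [[-45, 0, 0], 0, 85]
    - [[-44.7, 1, 0], 0, 85]
    - [[0, 0, 32], 0, 85]
    - [[0, 0, 31], 0, 85]
    - [[0, 0, 32], 0, 85]
    - [[0, 0, 29], 0, 85]
    - [[0, 0, 0], 0, 85]
    - [[0, 0, 0], 0, 85]

```text
time_s: 12.32
eef_pos: [0.384, 0.0028, 0.0211]
eef_rot: [0.0, 0.736, 0.677, 0.0]
wrist_force: [-0.2, -0.9, 0.1]
opening: 0.995
grasp_force: 0.0
```

servo_tool:
  commands:
    - [[0, 0, 3], 0, 85]
    - [[0, 0, 0], 0, 60]
    - [[0, 0, 0], 0, 60]
    - [[0, 0, 0], 0, 60]
    - [[0, 0, 0], 0, 60]
    - [[0, 0, 0], 0, 60]

```text
time_s: 13.08
eef_pos: [0.3843, 0.0033, 0.0183]
eef_rot: [0.0, 0.736, 0.677, 0.0]
wrist_force: [-2.9, -0.4, 10.0]
opening: 0.755
grasp_force: 65.1
```

Run:
```python
from h import *
P=[]
for i in range(4): ctrl.camera('side'); o=ctrl.get_obs(); P.append(o['eef_pos'])
p=np.mean(P,0); print(p,np.std(P,0),np.degrees(yaw()),o['wrist_force'],o['opening'])
y=np.radians(85.35)
s=plan([(p+[0,0,.1],y,4),(p+[.1542,-.0498,.1],y,5)],60,(p,yaw()))
```

```text
[0.38431566 0.00328854 0.01828495] [2.09711087e-05 6.74650105e-06 1.15702750e-05] 85.26510206995272 [-3.70981655  0.49641278  9.96933143] 0.75717726173502
[[[0.0, 0.0, -25.0], -0.0, 60], [[0.0, 0.0, -25.0], -0.001, 60], [[0.0, 0.0, -25.0], -0.0, 60], [[0.0, 0.0, -25.0], -0.0, 60], [[-7.0, 32.0, 0.0], -0.0, 60], [[-8.0, 31.0, 0.0], -0.0, 60], [[-7.0, 32.0, 0.0], -0.0, 60], [[-8.0, 31.0, 0.0], -0.0, 60], [[-7.1, 31.7, -0.0], -0.0, 60]]
```

servo_tool:
  commands:
    - [[0, 0, -15], 0, 60]
    - [[0, 0, -30], 0, 60]
    - [[0, 0, -30], 0, 60]
    - [[0, 0, -25], 0, 60]
    - [[-7, 32, 0], 0, 60]
    - [[-8, 31, 0], 0, 60]
    - [[-7, 32, 0], 0, 60]
    - [[-8, 31, 0], 0, 60]
    - [[-7, 30.8, 0], 0, 60]
    - [[0, 0, 0], 0, 60]
    - [[0, 0, 0], 0, 60]
    - [[0, 0, 0], 0, 60]

```text
time_s: 14.78
eef_pos: [0.5358, -0.0459, 0.117]
eef_rot: [-0.001, 0.736, 0.677, -0.0]
wrist_force: [-0.2, 0.3, -2.7]
opening: 0.753
grasp_force: 69.6
```

Run:
```python
from h import *
S=cam('side');T=cam('top');o=ctrl.get_obs();p=np.array(o['eef_pos']);print(p,np.degrees(yaw()),o['wrist_force'])
f=lambda c,b,s:cv2.resize(c['color'][b[1]:b[3],b[0]:b[2],::-1],s,interpolation=cv2.INTER_CUBIC)
cv2.imwrite('pics/c7.png',np.hstack([f(S,(240,220,360,320),(480,400)),f(T,(320,170,420,270),(320,400))]))
```

```text
[ 0.5362456  -0.04606577  0.11728029] 85.26195481914581 [ 0.23332288 -0.53899151 -3.31042197]
```

View pics/c7.png

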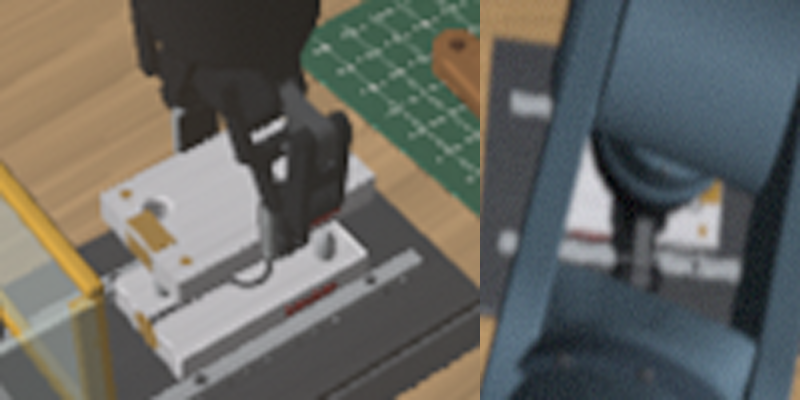

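Plate held level above the pins, brass to brass. I'll correct x by 1.4 mm and descend gently with force checks.

servo_tool:
  commands:
    - [[0, 1.4, 8], 0, 60]
    - [[0, 0, 8], 0, 60]
    - [[0, 0, 5], 0, 60]
    - [[0, 0, 2], 0, 60]
    - [[0, 0, 2], 0, 60]
    - [[0, 0, 2], 0, 60]
    - [[0, 0, 0], 0, 60]

```text
time_s: 15.75
eef_pos: [0.5384, -0.0466, 0.0903]
eef_rot: [-0.0, 0.736, 0.677, -0.0]
wrist_force: [-0.2, 0.0, -3.5]
opening: 0.759
grasp_force: 69.6
```

servo_tool:
  commands:
    - [[0, 0, 1.5], 0, 60]
    - [[0, 0, 1.5], 0, 60]
    - [[0, 0, 0], 0, 60]

```text
time_s: 16.12
eef_pos: [0.5382, -0.0465, 0.0872]
eef_rot: [-0.0, 0.736, 0.677, -0.0]
wrist_force: [0.2, -0.6, -3.0]
opening: 0.755
grasp_force: 69.6
```

servo_tool:
  commands:
    - [[0, 0, 1.5], 0, 60]
    - [[0, 0, 1.5], 0, 60]
    - [[0, 0, 0], 0, 60]

```text
time_s: 16.5
eef_pos: [0.5382, -0.0465, 0.0841]
eef_rot: [-0.0, 0.736, 0.677, -0.0]
wrist_force: [-0.9, -0.4, -4.0]
opening: 0.755
grasp_force: 69.6
```

Free so far, and the pins appear to be entering. Continuing.

servo_tool:
  commands:
    - [[0, 0, 2], 0, 60]
    - [[0, 0, 2], 0, 60]
    - [[0, 0, 1.5], 0, 60]
    - [[0, 0, 0], 0, 60]

```text
time_s: 17.0
eef_pos: [0.5383, -0.0466, 0.0786]
eef_rot: [-0.0, 0.736, 0.677, -0.0]
wrist_force: [-0.7, -0.4, -3.7]
opening: 0.753
grasp_force: 69.6
```

servo_tool:
  commands:
    - [[0, 0, 1], 0, 60]
    - [[0, 0, 1], 0, 60]
    - [[0, 0, 1], 0, 60]
    - [[0, 0, 0], 0, 60]

```text
time_s: 17.5
eef_pos: [0.5384, -0.0466, 0.0764]
eef_rot: [0.0, 0.736, 0.677, -0.0]
wrist_force: [-5.0, -1.5, 3.1]
opening: 0.755
grasp_force: 70.4
```

servo_tool:
  commands:
    - [[0, 0, 0.7], 0, 60]
    - [[0, 0, 0], 0, 60]
    - [[0, 0, 0], 0, 66]
    - [[0, 0, 0], 0, 75]
    - [[0, 0, 0], 0, 85]
    - [[0, 0, 0], 0, 85]
    - [[0, 0, 0], 0, 85]
    - [[0, 0, -40], 0, 85]
    - [[0, 0, -50], 0, 85]
    - [[50, 0, -40], 0, 85]
    - [[60, 0, 0], 0, 85]
    - [[60, 0, 0], 0, 85]
    - [[60, 0, 0], 0, 85]
    - [[0, 0, 0], 0, 85]

```text
time_s: 19.25
eef_pos: [0.5569, 0.1855, 0.2042]
eef_rot: [-0.0, 0.734, 0.679, 0.0]
wrist_force: [0.2, -0.6, -0.3]
opening: 0.997
grasp_force: 0.0
```

Run:
```python
from h import *
S=cam('side');T=cam('top');o=ctrl.get_obs();p=np.array(o['eef_pos']);print(p,np.degrees(yaw()),o['time_s'])
np.savez('top3.npz',**T);np.savez('side3.npz',**S)
f=lambda c,b,s:cv2.resize(c['color'][b[1]:b[3],b[0]:b[2],::-1],s,interpolation=cv2.INTER_CUBIC)
cv2.imwrite('pics/c8.png',np.hstack([f(S,(240,220,340,320),(400,400)),f(T,(240,150,420,270),(400,400))]))
g=T['color'].min(2);h=cv2.cvtColor(T['color'],cv2.COLOR_RGB2HSV)
for th in(170,180):
    r,w,q=rect(T,(g>th)&(h[...,1]<45),(325,195,405,240),.074);print('mould',np.round(r[0],1),np.round(r[1],1),r[2])
for nm,m,b in(('stick',(h[...,0]<16)&(h[...,1]>110)&(h[...,2]>70),(250,155,290,262)),('toe',(h[...,0]<14)&(h[...,1]>190)&(h[...,2]>150),(265,155,290,195))):
    r,w,q=rect(T,m,b,.021);print(nm,np.round(r[0],1),np.round(r[1],1),r[2],w,len(q))
```

```text
[0.55705644 0.18191642 0.20389585] 85.35352657382528 19.35
mould [541.  -47.5] [109.8  66.4] 85.09600830078125
mould [540.6 -46.7] [107.7  65.2] 84.79277801513672
stick [613.1 139.2] [18.4 71.4] 77.30908203125 [618.47948348 136.47672906] 183
toe [630.2 135.4] [14.2 33.1] 77.31782531738281 [628.47678784 135.05201957] 87
```

View pics/c8.png

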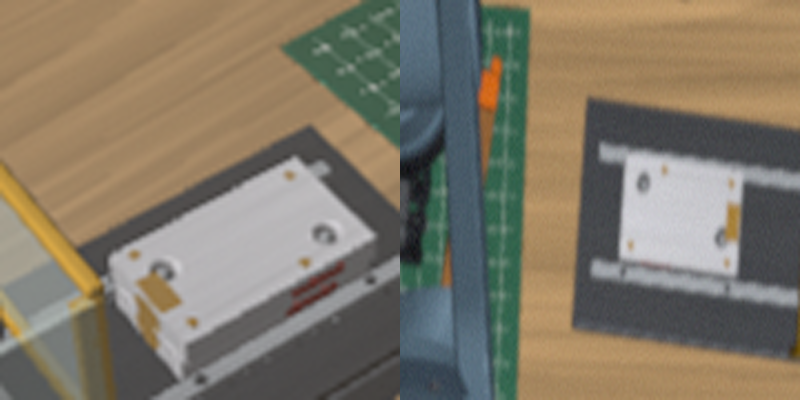

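The plate is seated: the pin ends show in both holes and the red marks line up flush. Next is the push stick, centred at about (551, 154) mm with the toe at yaw −10°. I'll grip it 25 mm behind its middle.

Run:
```python
from h import *
y=np.radians(170.1)
plan([((.527,.159,.13),y,10),((.527,.159,.032),y,4)],55)
```

```text
[[[-3.0, -3.0, 7.0], -0.148, 55], [[-2.0, -3.0, 8.0], -0.148, 55], [[-1.0, -3.0, 7.0], -0.148, 55], [[-1.0, -4.0, 8.0], -0.148, 55], [[-1.0, -4.0, 7.0], -0.148, 55], [[0.0, -3.0, 7.0], -0.147, 55], [[1.0, -4.0, 8.0], -0.148, 55], [[1.0, -4.0, 7.0], -0.148, 55], [[2.0, -3.0, 8.0], -0.148, 55], [[1.7, -3.4, 6.9], -0.148, 55], [[0.0, 0.0, 24.0], -0.0, 55], [[0.0, 0.0, 25.0], -0.0, 55], [[0.0, 0.0, 24.0], -0.0, 55], [[0.0, -0.0, 25.0], -0.0, 55]]
```

servo_tool:
  commands:
    - [[-3, -3, 7], -0.148, 55]
    - [[-2, -3, 8], -0.148, 55]
    - [[-1, -3, 7], -0.148, 55]
    - [[-1, -4, 8], -0.148, 55]
    - [[-1, -4, 7], -0.148, 55]
    - [[0, -3, 7], -0.147, 55]
    - [[1, -4, 8], -0.148, 55]
    - [[1, -4, 7], -0.148, 55]
    - [[2, -3, 8], -0.148, 55]
    - [[1.7, -3.4, 6.9], -0.148, 55]
    - [[0, 0, 24], 0, 55]
    - [[0, 0, 25], 0, 55]
    - [[0, 0, 24], 0, 55]
    - [[0, 0, 20], 0, 55]
    - [[0, 0, 0], 0, 55]
    - [[0, 0, 0], 0, 55]

```text
time_s: 21.35
eef_pos: [0.528, 0.1577, 0.038]
eef_rot: [0.0, 0.088, 0.996, 0.0]
wrist_force: [0.1, 0.7, 1.8]
opening: 0.646
grasp_force: 0.0
```

servo_tool:
  commands:
    - [[0, 0, 5], 0, 55]
    - [[0, 0, 4], 0, 55]
    - [[0, 0, 0], 0, 55]
    - [[0, 0, 0], 0, 20]
    - [[0, 0, 0], 0, 20]
    - [[0, 0, 0], 0, 20]
    - [[0, 0, 0], 0, 20]
    - [[0, 0, 0], 0, 20]
    - [[0, 0, 0], 0, 20]

```text
time_s: 22.48
eef_pos: [0.5277, 0.1587, 0.0287]
eef_rot: [0.0, 0.087, 0.996, 0.0]
wrist_force: [0.1, 1.5, 4.5]
opening: 0.308
grasp_force: 59.8
```

Run:
```python
from h import *
y=np.radians(85.4)
s=plan([((.52,.159,.14),yaw(),4),((.505,.165,.14),y,10),((.5548,.1613,.14),y,2)],20)
plan([((.5548,.1613,.075),y,3)],20,s)
f=np.array([np.cos(y-np.pi),np.sin(y-np.pi)]);print(f)
```

```text
[[[2.0, 0.0, -28.0], -0.0, 20], [[2.0, -1.0, -28.0], -0.0, 20], [[2.0, 0.0, -27.0], -0.0, 20], [[1.6, -0.0, -28.3], -0.0, 20], [[2.0, 0.0, 0.0], 0.148, 20], [[1.0, 0.0, 0.0], 0.147, 20], [[2.0, 0.0, 0.0], 0.148, 20], [[2.0, 0.0, 0.0], 0.148, 20], [[1.0, -1.0, 0.0], 0.147, 20], [[1.0, 0.0, 0.0], 0.148, 20], [[2.0, -2.0, 0.0], 0.147, 20], [[1.0, -1.0, 0.0], 0.148, 20], [[1.0, -1.0, 0.0], 0.148, 20], [[0.5, -1.4, -0.0], 0.147, 20], [[0.0, 25.0, 0.0], 0.0, 20], [[0.3, 24.9, -0.0], 0.0, 20]]
[[[0.0, 0.0, 22.0], 0.0, 20], [[0.0, 0.0, 21.0], 0.0, 20], [[-0.0, 0.0, 22.0], 0.0, 20]]
[-0.08019892 -0.99677888]
```

servo_tool:
  commands:
    - [[2, 0, -15], 0, 20]
    - [[2, -1, -30], 0, 20]
    - [[2, 0, -38], 0, 20]
    - [[1.6, 0, -28], 0, 20]
    - [[2, 0, 0], 0.148, 20]
    - [[1, 0, 0], 0.147, 20]
    - [[2, 0, 0], 0.148, 20]
    - [[2, 0, 0], 0.148, 20]
    - [[1, -1, 0], 0.147, 20]
    - [[1, 0, 0], 0.148, 20]
    - [[2, -2, 0], 0.147, 20]
    - [[1, -1, 0], 0.148, 20]
    - [[1, -1, 0], 0.148, 20]
    - [[0.5, -1.4, 0], 0.147, 20]
    - [[0, 25, 0], 0, 20]
    - [[0, 25, 0], 0, 20]
    - [[0, 0, 0], 0, 20]
    - [[0, 0, 0], 0, 20]

```text
time_s: 24.72
eef_pos: [0.5533, 0.161, 0.139]
eef_rot: [-0.001, 0.735, 0.678, -0.001]
wrist_force: [-0.6, 0.6, -0.3]
opening: 0.312
grasp_force: 59.3
```

Run:
```python
from h import *
S=cam('side');T=cam('top');o=ctrl.get_obs();p=np.array(o['eef_pos']);a=yaw();print(p,np.degrees(a),o['time_s'],o['opening'],o['grasp_force'])
d=-np.array([np.cos(a),np.sin(a)])
e=p+np.r_[d*.124,-.017]
for n,c in(('S',S),('T',T)):
    h=cv2.cvtColor(c['color'],cv2.COLOR_RGB2HSV)
    m=((h[...,0]<14)&(h[...,1]>190)&(h[...,2]>130)).astype(np.uint8)
    k,l,st,ce=cv2.connectedComponentsWithStats(m); print(n,'pred toe',proj(c,e).round(1),[(st[i].tolist()) for i in np.argsort(-st[1:,4])[:3]+1])
    i=1+st[1:,4].argmax();r,w,q=rect(c,m,(0,0,640,480),e[2]);print(np.round(r[0],1),np.round(r[1],1),r[2],w.round(1),'pred toe centre',(e[:2]*1000).round(1))
```

```text
[0.55329638 0.16107477 0.139081  ] 85.4334706251385 24.825 0.3084554978764653 59.25152599811554
S pred toe [335.  242.7] [[542, 293, 35, 29, 411], [559, 283, 29, 24, 79], [331, 154, 9, 7, 11]]
[902.2 216.1] [28.2 55.3] 83.8286361694336 [903.6 216.7] pred toe centre [543.4  37.5]
T pred toe [326.3 208.1] [[170, 351, 17, 52, 643], [182, 37, 14, 34, 254], [206, 36, 11, 29, 228]]
[210.5 318.9] [27.7 97.7] 88.13904571533203 [212.7 319.1] pred toe centre [543.4  37.5]
```

Run:
```python
from h import *
S=cam('side');T=cam('top');p=np.array(ctrl.get_obs()['eef_pos'])
for n,c,(u,v) in(('S',S,(335,243)),('T',T,(326,208))):
    h=cv2.cvtColor(c['color'],cv2.COLOR_RGB2HSV)
    m=(h[...,0]<14)&(h[...,1]>170)&(h[...,2]>120)
    b=(u-30,v-30,u+40,v+40)
    print(n,m[b[1]:b[3],b[0]:b[2]].sum())
    try:
        r,w,q=rect(c,m,b,.131);print(np.round(r[0],1),np.round(r[1],1),r[2],q.min(0),q.max(0),len(q),q.mean(0))
        W=np.array([ray(c,x,y,.131) for x,y in q]);print('min y',W[:,1].min(), 'x',W[:,0].min(),W[:,0].max())
    except Exception as e: print(e)
```

```text
S 180
[552.7  47.5] [41.9 34.3] 85.65514373779297 [333 231] [353 249] 180 [342.35555556 238.31666667]
min y 0.025374684799559122 x 0.5351615433166376 0.5683402711792103
T 221
[545.9  57.2] [27.9 33.6] 0.7828779816627502 [308 199] [325 213] 221 [315.97737557 206.01809955]
min y 0.040490682988666885 x 0.531892723128516 0.5599307024962646
```

The toe is where predicted: top px 308–325 × 199–213, about 2 mm short in x. I'll correct, lower and approach.

servo_tool:
  commands:
    - [[0, 2, 22], 0, 20]
    - [[0, 0, 22], 0, 20]
    - [[0, 0, 21], 0, 20]
    - [[0, 0, 0], 0, 20]
    - [[-12, 0, 0], 0, 20]
    - [[-10, 0, 0], 0, 20]
    - [[0, 0, 0], 0, 20]
    - [[0, 0, 0], 0, 20]

```text
time_s: 25.92
eef_pos: [0.555, 0.1387, 0.0748]
eef_rot: [0.0, 0.735, 0.678, 0.0]
wrist_force: [0.2, -0.0, 0.2]
opening: 0.313
grasp_force: 59.3
```

servo_tool:
  commands:
    - [[-4, 0, 1], 0, 20]
    - [[-4, 0, 0], 0, 20]
    - [[-4, 0, 0], 0, 20]
    - [[-5, 0, 0], 0, 20]
    - [[-5, 0, 0], 0, 20]
    - [[-5, 0, 0], 0, 20]

```text
time_s: 26.68
eef_pos: [0.5525, 0.1117, 0.0733]
eef_rot: [-0.0, 0.735, 0.678, 0.0]
wrist_force: [0.8, 3.3, -1.5]
opening: 0.308
grasp_force: 59.3
```

In contact, with a friction force of about 3 N. Pushing on.

servo_tool:
  commands:
    - [[-6, 0, 0], 0, 20]
    - [[-8, 0, 0], 0, 20]
    - [[-8, 0, 0], 0, 20]
    - [[-8, 0, 0], 0, 20]
    - [[-8, 0, 0], 0, 20]
    - [[-8, 0, 0], 0, 20]
    - [[-8, 0, 0], 0, 20]
    - [[-8, 0, 0], 0, 20]
    - [[-6, 0, 0], 0, 20]
    - [[0, 0, 0], 0, 20]

```text
time_s: 27.92
eef_pos: [0.5472, 0.0433, 0.0733]
eef_rot: [0.0, 0.735, 0.678, -0.0]
wrist_force: [0.1, 0.2, -0.6]
opening: 0.309
grasp_force: 59.3
```

Run:
```python
from h import *
S=cam('side');o=ctrl.get_obs();print(o['eef_pos'],o['wrist_force'],o['time_s'])
# guard yellow lower/top edge: triangulate by top+side? estimate guard y from initial top view yellow mask
T=dict(np.load('top3.npz'));h=cv2.cvtColor(T['color'],cv2.COLOR_RGB2HSV)
m=(h[...,0]>18)&(h[...,0]<30)&(h[...,1]>150)&(h[...,2]>120)
for z in(.084,.2):
    r,w,q=rect(T,m,(405,160,470,265),z);print(z,np.round(r[0],1),np.round(r[1],1),r[2],q.min(0),q.max(0))
```

```text
[0.54719852 0.04347841 0.07334256] [-0.2378891   0.42705687 -0.14553268] 27.975
0.084 [ 546.7 -187.9] [ 11.1 165.7] 85.84442138671875 [430 172] [440 251]
0.2 [ 529.1 -162. ] [ 10.  149.4] 85.84442901611328 [430 172] [440 251]
```

servo_tool:
  commands:
    - [[-6, 0, 0], 0, 20]
    - [[-8, 0, 0], 0, 20]
    - [[-8, 0, 0], 0, 20]
    - [[-8, 0, 0], 0, 20]
    - [[-8, 0, 0], 0, 20]
    - [[-8, 0, 0], 0, 20]
    - [[-8, 0, 0], 0, 20]
    - [[-8, 0, 0], 0, 20]
    - [[-8, 0, 0], 0, 20]
    - [[-8, 0, 0], 0, 20]
    - [[-5, 0, 0], 0, 20]
    - [[-4, 0, 0], 0, 20]

```text
time_s: 29.48
eef_pos: [0.5401, -0.0429, 0.0732]
eef_rot: [-0.0, 0.735, 0.678, -0.0]
wrist_force: [0.2, 3.9, 1.1]
opening: 0.308
grasp_force: 59.3
```

servo_tool:
  commands:
    - [[-3, 0, 0], 0, 20]
    - [[-3, 0, 0], 0, 20]
    - [[-2.5, 0, 0], 0, 20]
    - [[-2.5, 0, 0], 0, 20]

```text
time_s: 29.98
eef_pos: [0.5393, -0.0536, 0.0733]
eef_rot: [-0.0, 0.735, 0.678, -0.0]
wrist_force: [-0.2, 3.9, -0.1]
opening: 0.314
grasp_force: 59.3
```

servo_tool:
  commands:
    - [[-2.5, 0, 0], 0, 20]
    - [[-2.5, 0, 0], 0, 20]
    - [[-2, 0, 0], 0, 20]

```text
time_s: 30.35
eef_pos: [0.5387, -0.0607, 0.0733]
eef_rot: [-0.0, 0.735, 0.678, -0.0]
wrist_force: [0.2, 3.5, -0.3]
opening: 0.313
grasp_force: 59.3
```

servo_tool:
  commands:
    - [[-2, 0, 0], 0, 20]
    - [[-2, 0, 0], 0, 20]

```text
time_s: 30.6
eef_pos: [0.5384, -0.0612, 0.0731]
eef_rot: [-0.002, 0.735, 0.678, 0.002]
wrist_force: [3.9, 24.2, 1.5]
opening: 0.312
grasp_force: 59.5
```

It stalled with a 24 N rise at the predicted place, so the mould is home. I'll back off and return the stick along the same route.

servo_tool:
  commands:
    - [[0, 0, 0], 0, 20]
    - [[3, 0, 0], 0, 20]
    - [[10, 0, 0], 0, 20]
    - [[30, 0, 0], 0, 20]
    - [[40, 0, 0], 0, 20]
    - [[40, 0, 0], 0, 20]
    - [[40, 0, 0], 0, 20]
    - [[40, 0, 0], 0, 20]
    - [[20, 0, -22], 0, 20]
    - [[0, 0, -40], 0, 20]
    - [[0, 0, 0], 0, 20]
    - [[0, 0, 0], 0, 20]

```text
time_s: 32.1
eef_pos: [0.556, 0.1575, 0.1349]
eef_rot: [0.0, 0.735, 0.678, -0.0]
wrist_force: [0.0, 0.9, -0.6]
opening: 0.309
grasp_force: 59.3
```

Run:
```python
from h import *
T=cam('top');o=ctrl.get_obs();print(o['eef_pos'],np.degrees(yaw()),o['time_s'],o['grasp_force'])
S=cam('side');g=S['color'].min(2);h=cv2.cvtColor(S['color'],cv2.COLOR_RGB2HSV)
# mould rear end in top view (between guard and clamp, seen behind clear sheet)
g=T['color'].min(2);h=cv2.cvtColor(T['color'],cv2.COLOR_RGB2HSV)
m=(g>150)&(h[...,1]<45);old=dict(np.load('top3.npz'));print('bright px at old place',m[200:232,340:392].sum())
r,w,q=rect(T,m,(395,190,458,245),.074);print(np.round(r[0],1),np.round(r[1],1),r[2],q.min(0),q.max(0),len(q))
y=yaw()
plan([((.505,.165,.14),y,2),((.5277,.1587,.14),np.radians(170),10),((.5277,.1587,.034),np.radians(170),4)],20)
```

```text
[0.55550544 0.15740798 0.1342152 ] 85.3898374799081 32.15 59.311180114746094
bright px at old place 52
[ 529.5 -214.3] [40.1 97.9] 85.24969482421875 [436 197] [457 244] 892
[[[2.0, -25.0, -3.0], -0.0, 20], [[1.5, -25.8, -3.1], -0.0, 20], [[0.0, 2.0, 0.0], -0.148, 20], [[-1.0, 2.0, 0.0], -0.147, 20], [[-1.0, 3.0, 0.0], -0.148, 20], [[-2.0, 1.0, 0.0], -0.148, 20], [[-1.0, 2.0, 0.0], -0.147, 20], [[-2.0, 1.0, 0.0], -0.148, 20], [[-2.0, 2.0, 0.0], -0.148, 20], [[-3.0, 0.0, 0.0], -0.147, 20], [[-2.0, 1.0, 0.0], -0.148, 20], [[-2.3, -0.1, 0.0], -0.148, 20], [[0.0, 0.0, 27.0], 0.0, 20], [[0.0, 0.0, 26.0], 0.0, 20], [[0.0, 0.0, 27.0], 0.0, 20], [[0.0, 0.0, 26.0], 0.0, 20]]
```

The stick-toe position puts the mould centre at y≈−0.2366, and the guard-derived home is −0.2368. That agrees with the hard stop. Laying the stick down.

servo_tool:
  commands:
    - [[2, -25, -3], 0, 20]
    - [[1.5, -25.8, -3], 0, 20]
    - [[0, 2, 0], -0.148, 20]
    - [[-1, 2, 0], -0.147, 20]
    - [[-1, 3, 0], -0.148, 20]
    - [[-2, 1, 0], -0.148, 20]
    - [[-1, 2, 0], -0.147, 20]
    - [[-2, 1, 0], -0.148, 20]
    - [[-2, 2, 0], -0.148, 20]
    - [[-3, 0, 0], -0.147, 20]
    - [[-2, 1, 0], -0.148, 20]
    - [[-2.3, 0, 0], -0.148, 20]
    - [[0, 0, 27], 0, 20]
    - [[0, 0, 26], 0, 20]
    - [[0, 0, 27], 0, 20]
    - [[0, 0, 22], 0, 20]
    - [[0, 0, 0], 0, 20]
    - [[0, 0, 0], 0, 20]

```text
time_s: 34.45
eef_pos: [0.5288, 0.159, 0.0394]
eef_rot: [-0.0, 0.087, 0.996, -0.0]
wrist_force: [-0.1, -0.0, -0.9]
opening: 0.309
grasp_force: 59.4
```

servo_tool:
  commands:
    - [[0, 0, 4], 0, 20]
    - [[0, 0, 4], 0, 20]
    - [[0, 0, 1.5], 0, 20]
    - [[0, 0, 1], 0, 20]
    - [[0, 0, 0], 0, 20]

```text
time_s: 35.08
eef_pos: [0.5287, 0.1592, 0.0288]
eef_rot: [0.0, 0.087, 0.996, 0.0]
wrist_force: [-0.0, -0.9, -1.3]
opening: 0.316
grasp_force: 59.5
```

servo_tool:
  commands:
    - [[0, 0, 0.5], 0, 20]
    - [[0, 0, 0], 0, 35]
    - [[0, 0, 0], 0, 50]
    - [[0, 0, 0], 0, 55]
    - [[0, 0, 0], 0, 55]
    - [[0, 0, -25], 0, 55]
    - [[0, 0, -45], 0, 55]
    - [[0, 0, -45], 0, 55]
    - [[50, 0, -20], 0, 55]
    - [[60, 0, 0], 0, 55]
    - [[40, 60, 0], 0, 55]
    - [[0, 60, 0], 0, 55]
    - [[0, 60, 0], 0, 55]
    - [[0, 60, 0], 0, 55]
    - [[0, 0, 0], 0, 55]
    - [[0, 0, 0], 0, 55]

```text
time_s: 37.08
eef_pos: [0.4257, 0.4123, 0.1627]
eef_rot: [-0.0, 0.086, 0.996, -0.001]
wrist_force: [-0.4, -0.5, 0.2]
opening: 0.644
grasp_force: 0.0
```

Run:
```python
from h import *
T=cam('top');S=cam('side');o=ctrl.get_obs();print(o['eef_pos'],o['time_s'],np.abs(o['dq']).max())
O=dict(np.load('top0.npz'))
for c in(O,T):
    h=cv2.cvtColor(c['color'],cv2.COLOR_RGB2HSV)
    r,w,q=rect(c,(h[...,0]<16)&(h[...,1]>110)&(h[...,2]>70),(250,155,290,262),.021);print('stick',np.round(r[0],1),np.round(r[1],1),round(r[2],1))
P=pts(S)
for d in (-80,-40,0,40,80):
    a=np.radians(-9.9);x=np.array([.5514+d/1000*np.cos(a),.1545+d/1000*np.sin(a),.021]);u,v=proj(S,x).round().astype(int);print(d,np.median(P[v-1:v+2,u-1:u+2,2]).round(4),end=' ')
D=np.abs(T['color'].astype(int)-O['color']).sum(2)>90
k,l,st,_=cv2.connectedComponentsWithStats(D.astype(np.uint8));print([s.tolist() for s in st[1:] if s[4]>40])
```

```text
[0.42608285 0.41155593 0.16314573] 37.175 0.010313146383596936
stick [553.2 154.7] [ 29.8 195.7] 80.1
stick [553.8 154. ] [ 30.  196.2] 80.7
-80 0.02 -40 0.0202 0 0.0187 40 0.0201 80 0.0204 [[130, 179, 44, 54, 1725], [338, 199, 56, 34, 1585], [0, 200, 210, 280, 30214], [271, 342, 369, 138, 29232], [618, 378, 11, 7, 41], [630, 386, 10, 17, 89], [305, 449, 37, 31, 580], [371, 455, 23, 25, 242]]
```

The stick is flat at its original place, and only the intended things have changed in the picture.

```bash
python3 -c "from h import *; print(ctrl.hand_in())"
```

```text
the job is handed in; nothing more can be done
None
```

I handed the job in at about 37 s of the 64 s: the upper half is seated flush on its pins, the stick pushed the closed mould home (hard stop at 24 N), and the stick lies flat on the mat; no verdict came back.

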